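Balance the raised platen of a stamping press

TASK

On the small stamping press, take the upright black knob and push the slide with its die along the track, under the shut platen, until it is fully home; only then take the platen's side rod and swing the platen up to its balance point (its weight plumb over the hinge, a little short of upright), so that a card could be laid on the die. Keep the rod gripped and the platen still at that point: it must neither slam shut nor go over backwards at any time, and the program finishes while holding it there. Leave the tape roll, the metal spacer and the spray can where they stand.

Things in the scene. Friction and masses are not known exactly. Their poses are not given: they have to be found in the camera images.
- press: grey bench stamping press, fixed. Origin: on the bench under the middle of its 210 x 200 mm base (26 mm high). x points from the platen's free edge to its hinge (away from the robot), z up, y along the slide's track, which runs out to y = +310 mm. Guide rails 12 mm wide, tops 38 mm above the bench, flank the slide at x = +-53 mm
- slide (a joint): the slide (m): 0 fully out to the press's +y, grows as it goes in (to -y) under the platen, 0.13 fully home at a hard stop. Starts 80 to 130 mm short of home, runs straight, needs about 2 N to move, stays where it is left
- slide_knob (a point): upright black knob on the slide's outer end: cylinder 22 mm diameter, 60 mm tall, on the slide plate (90 mm wide, upper side 35 mm above the bench). This point: on the knob's axis, 75 mm above the bench, 20 mm below its top. Home, it stands at press x = 0, y = +145 mm, 55 mm outside the platen's edge
- platen (a joint): the platen's hinge (rad): 0 shut and level, where it starts; grows as the free edge swings up and away from the robot; end stop at 2.7. The hinge is free: short of 1.355 rad (78 degrees) the platen falls shut, beyond it falls backwards; 1.355 is the balance point, its weight plumb over the hinge
- platen_hinge (a point): middle of the platen's hinge axis, at press x = +85, y = 0 mm, 70 mm above the bench; the axis runs along the press's y
- grip_rod (a point): round steel rod, 14 mm diameter, out of the platen's -y side parallel to the hinge, 22 mm black ball at its end. This point: where to grip, on its axis, 140 mm from the hinge axis, 40 mm from the plate's edge, 38 mm from the ball. Shut: press x -55, y -130, z 70 mm, free space around; at balance x +55, z 207 mm. It can turn between the fingers; about 4 N lifts it
- platen_weight (a point): centre of mass of the platen (aluminium plate 150 x 180 x 6 mm, grey ribbed block 90 x 130 x 36 mm on its upper side, top 114 mm above the bench when shut; 0.5 to 0.9 kg): 68 mm from the hinge axis along the plate, 15 mm above the plate's middle plane when shut; straight above the hinge axis at balance
- tape: bystander: roll of white tape lying flat, 84 mm diameter, 22 mm high; origin at the centre of its underside
- spacer: bystander: aluminium I-section spacer, 25 x 100 x 25 mm; origin at the centre of its underside
- spray_can: bystander: blue spray can, 52 mm diameter, 150 mm tall; origin at the centre of its underside

How it is judged:
On the way, in this order (a step that is already met when the one before it is completed fails the run):
1. the slide is fully home under the shut platen (value of joint slide above 0.125 m and value of joint platen below 0.15 rad), for 0.2 s.
2. the platen stands at its balance point, held by the rod (value of joint platen between 1.275 and 1.435 rad and contact force between the fingers and platen above 1 N), for 0.3 s.
At the end, for the whole second after the job is handed in: the platen stands still (under 0.1 rad/s) within 0.08 rad of its balance point (1.355 rad) with the fingers gripping its rod (more than 1 N), and the slide is within 5 mm of home (all of step 2 and value of joint slide above 0.125 m and velocity of joint platen between -0.1 and 0.1 rad/s); the arm keeps its last pose, push and grip.
It fails at once if the platen goes over backwards (beyond 1.7 rad) (value of joint platen above 1.7 rad).
It fails at once if the platen is let fall (closing faster than 2.5 rad/s) (velocity of joint platen below -2.5 rad/s).
It fails at once if the tape, spacer or spray can is moved more than 30 mm (distance of any of tape, spacer, spray_can from where it was at the start of the episode above 0.03 m).
It also fails if it takes over 54 s, if anything falls off the work surface, if the arm or the gripper's body presses on something with over 40 N, if the wrist force passes 120 N, or if a joint passes its speed limit or range.

ROBOT

A 6-joint arm with a two-finger parallel gripper is mounted at the origin on the work surface. World frame = base frame: x ahead of the robot, y to its left, z up, the work surface at z = 0. Lengths are in m, angles in rad, forces in N, time in s.
With the tool pointing down it reaches from about 0.3 to 0.775 m from the base axis. Payload 14.6 kg.
Tool frame: the origin (TCP) lies at the very end of the fingers, on their centre line; the grasp point (between the pads) lies 19 mm behind it; z points along the fingers, y is the line along which they close (so a half turn about z gives the same grasp; the last joint's range is limited). The gripper opens to 94 mm and grips with 3 to 60 N. Pads are 16 mm wide; open, the fingers measure 119 mm over their backs; the gripper's body (75 mm by 177 mm) begins 78 mm behind the grasp point.
Start: joints at [1.24, 0.3, 1.521, -0, 1.321, -0.067], TCP at [0.143, 0.531, 0.176] pointing down, gripper open.
Joint ranges: [-3.03, 3.03], [-0.79, 2.21], [0.23, 2.52], [-1.04, 4.18], [0, 3.07], [-2.55, 2.55]. Speed limits (rad/s): [2.22, 2.22, 2.57, 3.14, 3.14, 3.14].

INTERFACE

Orientations are given as [roll, pitch, yaw] about the fixed x, y, z axes, in that order (R = Rz(yaw) Ry(pitch) Rx(roll)).
In Python, from station import status, vision, order, silhouettes gives the robot as it stands. The module is installed in compiled form; this text tells all that it offers.
- The arm moves only by the shell command python3 -m pendant 'ROWS' [FORCE]. ROWS is JSON, one flat list of numbers, 7 for each row, row after row: the shift along the tool's x, y, z in units of 500 mm (1.0 is 500 mm), then the turn, a rotation vector about the tool's x, y, z in units of 90 degrees (1.0 is 90 degrees), then the opening, from -1 (shut) to 1 (fully open). A call has 1 to 12 rows; each row is the pose to reach, as a shift and turn from the pose commanded when the call began, along the tool's axes at that moment; what a row does not reach only later rows make up. A row lasts 1/10 s, in which the tool goes at most 50 mm and 8.59 degrees, less where a joint would pass 70% of its speed; a pose out of reach is approached as far as the arm can. A call with a number of a shift or a turn outside -1 to 1 is refused whole. A call with a gripper value outside its range is refused whole. The fingers move at their own pace and stop on an object; FORCE is the grip in N (left out, the last holds). Time passes only in rows, so rows that repeat a pose let the fingers close. It gives the time, the measured TCP pose, the force, the opening and the grip force at its end, in the units of the state.
- status.get_obs(): the state, without advancing time (a new reading comes with each control period).
- vision.camera(name): name is "scene" or "top" or "wrist"; returns a dict with "pixels" (400x640x3 uint8, red, green, blue), "K" (3x3 intrinsics, pixels), "k1" (the pictures are not rectified: a ray, as slopes to the right and down, at radius r is drawn at 1 + k1 r^2 times it, then the intrinsics apply), "R" (3x3) and "t" (3): a world point X has camera coordinates R X + t. Camera axes: x right, y down, z forward; pixel columns grow to the right and rows downward; lengths in m; the calibration is good to about 2 mm. A picture is of the moment at which its call begins. There is no depth.
- order.hand_in(): hands the job in; it is judged then, once.
Trained networks look in a picture, given as the dict that the camera call returned (one of the last four; its "shot" number tells which), for a name from the list of things; names that differ only in an ending like _2 or _b are one class to them, and where a whole thing is asked for, a point or a joint stands for the part that bears it (a point fixed in the world has none). Each returns a list of dicts, best first, with "score" (0 to 1); they miss things now and then, are a little off and sometimes report something else, mostly with a low value. They report only what shows in the picture. A call takes as long as a camera call.
- silhouettes(target, picture): "region" (400x640 bool, what is visible of it) and "extent" ([left, top, right, bottom] in pixels, round what is visible of it).
The state is a dict: "time_s": time; "qpos": joint angles; "joint_vel": joint speeds; "tau": joint torques, N m; "ee_pos": TCP position; "eef_rot": TCP orientation; "force": force on the tool from outside, world axes, zero at the start; "moment": the same for the moment, N m; "grip_width": finger opening in m; "grip_force": force on a finger pad.
Only numpy, scipy, OpenCV 4.12 (cv2) and the standard library are available. Lean on these libraries where they do the work, as an engineer would, in place of code of your own. Each camera call takes 0.05 s, during which the arm holds its last target. There are 200 camera calls.

## Working session

There is one attempt and no reset: what is moved stays moved. The work goes in short steps, Python scripts to look and compute and a shell command to move; the robot and the scene stay as the last step left them, time stands still between calls to the robot, and variables do not carry over. Pictures are saved under pics/ and viewed, at most 10 in all, crops included, and the job is handed in when it is done.

```bash
mkdir -p pics
python3 - <<'E'
from station import status, vision, silhouettes
import cv2,numpy as np
o=status.get_obs();print({k:np.round(v,3).tolist() for k,v in o.items()})
ims=[]
for n in("scene","top"):
    p=vision.camera(n);im=p["pixels"][...,::-1].copy()
    print(n,np.round(p["K"],1).tolist(),p["k1"],np.round(p["R"],3).tolist(),np.round(p["t"],3).tolist())
    for t in("press","slide_knob","grip_rod","platen","tape","spacer","spray_can"):
        s=silhouettes(t,p)
        for d in s[:2]: print(t,round(d["score"],2),d["extent"],int(d["region"].sum()))
    cv2.imwrite(f"pics/{n}0.png",im)
E
```

```text
{'time_s': 0.0, 'qpos': [1.24, 0.3, 1.522, -0.0, 1.321, -0.067], 'joint_vel': [0.001, 0.001, 0.0, 0.001, -0.0, -0.001], 'tau': [0.002, -53.181, -35.274, 0.071, 0.024, -0.0], 'ee_pos': [0.143, 0.531, 0.175], 'eef_rot': [-3.14, -0.0, 2.878], 'force': [-0.448, -0.114, -0.246], 'moment': [-0.004, -0.006, 0.063], 'grip_force': 0.0, 'grip_width': 0.094}
scene [[430.9, 0.0, 315.0], [0.0, 430.9, 199.8], [0.0, 0.0, 1.0]] -0.06321805922913065 [[0.859, 0.511, -0.005], [0.298, -0.509, -0.808], [-0.415, 0.693, -0.589]] [-0.45, -0.187, 1.438]
press 0.59 [305.4, 129.1, 337.5, 156.5] 441
press 0.55 [251.3, 134.1, 346.5, 232.2] 5906
slide_knob 0.97 [307.0, 131.9, 334.7, 160.7] 404
grip_rod 0.61 [253.5, 156.9, 338.4, 221.1] 2851
platen 0.73 [253.2, 156.1, 335.7, 215.4] 2771
tape 0.55 [390.3, 186.9, 420.8, 212.9] 595
tape 0.31 [251.9, 155.8, 337.8, 217.9] 2855
spacer 0.92 [363.4, 223.6, 404.8, 255.3] 633
spray_can 0.86 [177.1, 270.8, 220.0, 346.2] 1984
spray_can 0.56 [304.2, 129.5, 337.2, 162.0] 469
top [[407.1, 0.0, 330.5], [0.0, 407.1, 200.1], [0.0, 0.0, 1.0]] -0.07254505662794421 [[0.01, -1.0, 0.0], [-0.995, -0.01, -0.099], [0.099, 0.001, -0.995]] [-0.164, 0.626, 0.988]
press 0.89 [170.9, 193.8, 372.1, 297.1] 11193
slide_knob 0.7 [186.5, 237.4, 259.3, 289.9] 2453
grip_rod 0.58 [249.0, 200.6, 373.6, 283.6] 5383
platen 0.7 [249.3, 201.8, 372.3, 284.5] 5291
tape 0.75 [228.2, 131.1, 261.8, 161.1] 529
spacer 0.61 [295.0, 124.6, 331.3, 156.2] 431
spray_can 0.82 [464.1, 205.2, 506.8, 223.0] 770
```

View pics/scene0.png

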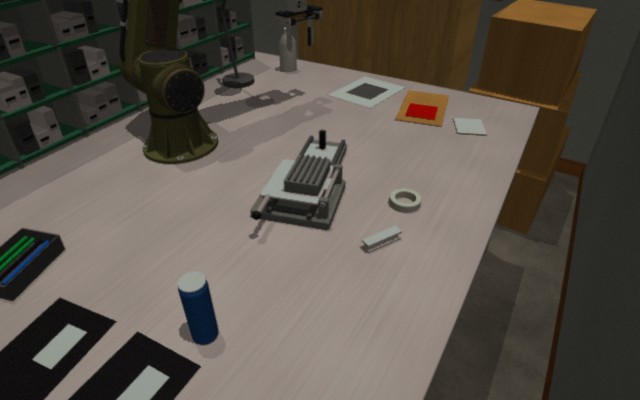

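View pics/top0.png

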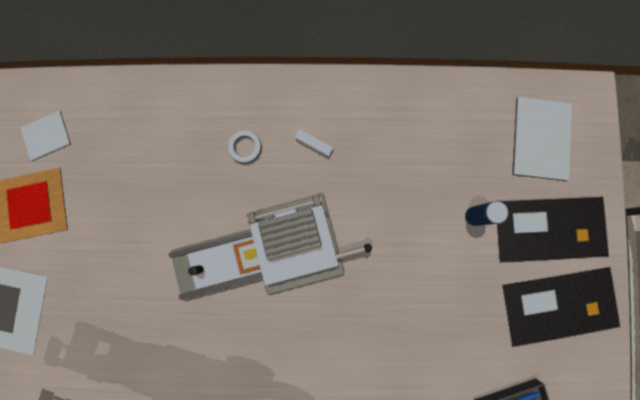

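The scene view shows the press mid-image with the knob at about (322,137) and the rod ball at (257,214). In the top view the ball is at (368,248), the knob near (195,270), and the tape, spacer and can are well clear of the press. I'll zoom in on the press to fit its pose.

Run:
```python
import cv2
a=cv2.imread("pics/top0.png")[185:305,160:390]
b=cv2.imread("pics/scene0.png")[120:240,240:355]
cv2.imwrite("pics/c1.png",cv2.convertScaleAbs(cv2.resize(a,None,fx=3.4,fy=3.4,interpolation=2),alpha=1.5))
cv2.imwrite("pics/c2.png",cv2.convertScaleAbs(cv2.resize(b,None,fx=5,fy=5,interpolation=2),alpha=1.6))
```

```text
(no output)
```

View pics/c1.png

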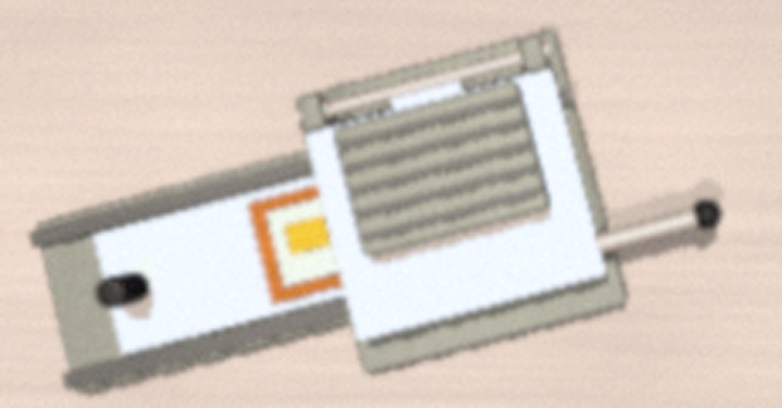

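View pics/c2.png

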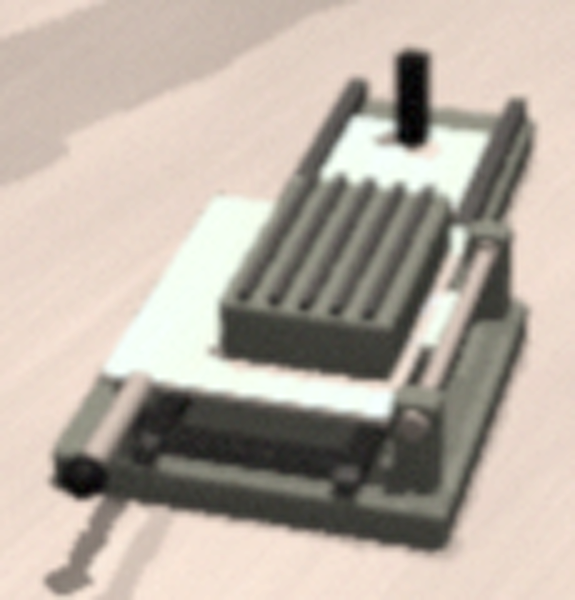

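The crops show, in crop pixels: top view ball (707,213), knob top (112,292) and base (138,287), rail ends (36,235) and (70,388), plate front corners (357,342) and (604,275). Scene view: ball (80,475), knob top (412,55). Next I fit the pose.

```bash
cat > h.py <<'E'
import numpy as np
from scipy.spatial.transform import Rotation as Ro
from scipy.optimize import least_squares
def proj(p,X):
    c=np.asarray(X)@np.array(p["R"]).T+np.array(p["t"]);u=c[:,:2]/c[:,2:]
    u=u*(1+p["k1"]*(u**2).sum(1,keepdims=True));K=np.array(p["K"])
    return u*[K[0,0],K[1,1]]+K[:2,2]
def P2W(q,X): # press -> world
    c,s=np.cos(q[2]),np.sin(q[2]);X=np.asarray(X,float)
    return np.c_[q[0]+c*X[:,0]-s*X[:,1],q[1]+s*X[:,0]+c*X[:,1],X[:,2]]
def W(tcp_target,R):
    "rows (shift, rotvec) from the present pose to the target"
    from station import status
    o=status.get_obs();R0=Ro.from_euler('xyz',o["eef_rot"])
    return np.round(np.r_[R0.inv().apply(np.array(tcp_target)-o["ee_pos"])/.5,(R0.inv()*R).as_rotvec()/(np.pi/2)],4)
E
python3 - <<'E'
from h import *
from station import vision
T=vision.camera("top");S=vision.camera("scene")
def f(v):
    q=v[:3];k=v[3];e=v[4]
    a=proj(T,P2W(q,[[-55,-168,70],[0,k*1e3,95],[0,k*1e3,35],[59,310,38],[-59,310,38],[e*1e3,90,73],[e*1e3,-90,73],[-105,-100,26],[-105,100,26]]/np.array(1e3)))
    b=proj(S,P2W(q,np.array([[-55,-168,70],[0,k*1e3,95],[0,k*1e3,35],[105,-100,0]])/1e3))
    A=np.array([[707,213],[112,292],[138,287],[34,238],[69,388],[357,342],[606,275],[625,300],[367,368]])/3.4+[160,185]
    B=np.array([[80,475],[412,57],[412,140],[441,546]])/5+[240,120]
    return np.r_[(a-A),(b-B)].ravel()
r=least_squares(f,[.45,.05,.2,.25,-.07],loss='soft_l1')
print(r.x.round(4));print(f(r.x).reshape(-1,2).round(1).tolist())
q=r.x[:3]
for n,X in dict(knob=[0,r.x[3],.075],home=[0,.145,.075],hinge=[.085,0,.07],rod=[-.055,-.13,.07],bal=[.055,-.13,.207]).items():print(n,P2W(q,[X]).round(4), np.hypot(*P2W(q,[X])[0,:2]))
E
```

```text
[ 0.5181 -0.0714  0.275   0.2421 -0.0778]
[[0.0, -0.1], [-0.2, -0.1], [0.3, -0.4], [-1.1, -2.0], [-0.4, 0.4], [0.4, 0.0], [0.7, -0.3], [1.5, 0.8], [-0.6, 2.0], [0.4, -0.4], [-0.4, -1.1], [-0.5, -0.4], [0.7, 1.3]]
knob [[0.4524 0.1616 0.075 ]] 0.48034303060341965
home [[0.4787 0.0681 0.075 ]] 0.48354537536147174
hinge [[ 0.5999 -0.0483  0.07  ]] 0.601850054784894
rod [[ 0.5005 -0.2115  0.07  ]] 0.5433167888594556
bal [[ 0.6063 -0.1816  0.207 ]] 0.6329488243103704
```

```bash
cat >> h.py <<'E'
Q=[.5181,-.0714,.275]
RD=Ro.from_euler('xyz',[np.pi,0,1.846])
E
python3 - <<'E'
from h import *
for z in(.15,.056):print(W([.4524,.1616,z],RD))
E
```

```text
[-0.7892 -0.552   0.0517  0.     -0.      0.6569]
[-0.7892 -0.5521  0.2397  0.     -0.      0.6569]
```

```bash
python3 -m pendant '[-0.7892,-0.552,0.0517,0,0,0.6569,1, -0.7892,-0.552,0.0517,0,0,0.6569,1, -0.7892,-0.552,0.0517,0,0,0.6569,1, -0.7892,-0.552,0.0517,0,0,0.6569,1, -0.7892,-0.552,0.0517,0,0,0.6569,1, -0.7892,-0.552,0.0517,0,0,0.6569,1, -0.7892,-0.552,0.0517,0,0,0.6569,1, -0.7892,-0.552,0.0517,0,0,0.6569,1, -0.7892,-0.552,0.0517,0,0,0.6569,1, -0.7892,-0.552,0.0517,0,0,0.6569,1, -0.7892,-0.552,0.0517,0,0,0.6569,1, -0.7892,-0.552,0.0517,0,0,0.6569,1]' 25
python3 - <<'E'
from h import *
from station import vision
import cv2
p=vision.camera("wrist");im=p["pixels"][...,::-1].copy()
for X in([0,.2421,.095],[0,.2421,.035]):
    u=proj(p,P2W(Q,[X]))[0];print(u);cv2.circle(im,tuple(int(x) for x in u),3,(0,0,255),1)
cv2.imwrite("pics/w1.png",im)
print(W([.4524,.1616,.056],RD))
E
```

```text
time_s: 2.1
ee_pos: [0.4524, 0.1614, 0.1499]
eef_rot: [-3.141, -0.0, 1.845]
force: [-0.5, 0.4, 0.8]
grip_width: 0.094
grip_force: 0.0
[313.53744757 203.03425691]
[313.36457972 185.48606189]
[-1.00e-03  5.00e-04  1.88e-01 -1.00e-04 -1.00e-04 -1.00e-04]
```

View pics/w1.png

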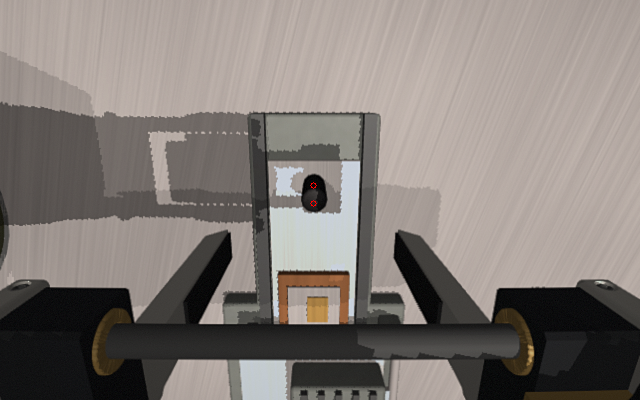

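The wrist view shows the knob at (313,193), right on the predicted points, and the track is upright in the image. Descending and gripping.

```bash
python3 -m pendant '[0,0,0.06,0,0,0,1, 0,0,0.12,0,0,0,1, 0,0,0.16,0,0,0,1, 0,0,0.188,0,0,0,1, 0,0,0.188,0,0,0,1, 0,0,0.188,0,0,0,-1, 0,0,0.188,0,0,0,-1, 0,0,0.188,0,0,0,-1, 0,0,0.188,0,0,0,-1, 0,0,0.188,0,0,0,-1, 0,0,0.188,0,0,0,-1, 0,0,0.188,0,0,0,-1]' 25
python3 - <<'E'
from h import *
for y in(.145,.142):
  X=P2W(Q,[[0,y,.056]])[0];print(X,W(X,RD))
E
```

```text
time_s: 3.35
ee_pos: [0.4524, 0.1616, 0.056]
eef_rot: [-3.142, -0.0, 1.846]
force: [0.1, -0.1, -0.4]
grip_width: 0.0417
grip_force: 0.0
[0.47872569 0.06815165 0.056     ] [-1.941e-01 -1.000e-04  0.000e+00 -0.000e+00 -0.000e+00 -1.000e-04]
[0.47954033 0.06526438 0.056     ] [-2.001e-01 -1.000e-04  0.000e+00 -0.000e+00 -0.000e+00 -1.000e-04]
```

```bash
python3 -m pendant '[0,0,0,0,0,0,-1, 0,0,0,0,0,0,-1, 0,0,0,0,0,0,-1, 0,0,0,0,0,0,-1, 0,0,0,0,0,0,-1, 0,0,0,0,0,0,-1]' 25; python3 -m pendant '[-0.015,0,0,0,0,0,-1, -0.03,0,0,0,0,0,-1, -0.045,0,0,0,0,0,-1, -0.06,0,0,0,0,0,-1, -0.075,0,0,0,0,0,-1, -0.09,0,0,0,0,0,-1, -0.105,0,0,0,0,0,-1, -0.12,0,0,0,0,0,-1, -0.135,0,0,0,0,0,-1, -0.15,0,0,0,0,0,-1, -0.16,0,0,0,0,0,-1, -0.17,0,0,0,0,0,-1]'
```

```text
time_s: 3.95
ee_pos: [0.4533, 0.1619, 0.0561]
eef_rot: [3.139, -0.0, 1.846]
force: [6.7, 2.4, -6.6]
grip_width: 0.021
grip_force: 25.0
time_s: 5.15
ee_pos: [0.4762, 0.08, 0.0561]
eef_rot: [3.14, -0.0, 1.846]
force: [5.6, 3.3, -3.8]
grip_width: 0.021
grip_force: 25.0
```

```bash
python3 -m pendant '[-0.006,0,0,0,0,0,-1, -0.012,0,0,0,0,0,-1, -0.018,0,0,0,0,0,-1, -0.022,0,0,0,0,0,-1, -0.026,0,0,0,0,0,-1, -0.028,0,0,0,0,0,-1, -0.028,0,0,0,0,0,-1]'
```

```text
time_s: 5.85
ee_pos: [0.4796, 0.0678, 0.056]
eef_rot: [3.14, -0.002, 1.846]
force: [3.0, 13.9, -2.0]
grip_width: 0.0208
grip_force: 25.0
```

The force rose to 14 N against the push, right at the predicted home position, so the slide is at its stop. I'll press slightly more, hold, then release and lift.

```bash
python3 -m pendant '[-0.003,0,0,0,0,0,-1, -0.003,0,0,0,0,0,-1, -0.003,0,0,0,0,0,-1, -0.003,0,0,0,0,0,-1, -0.003,0,0,0,0,0,1, -0.003,0,0,0,0,0,1, -0.003,0,0,0,0,0,1, -0.003,0,0,0,0,0,1, -0.003,0,0,0,0,0,1, -0.003,0,0,0,0,0,1, -0.003,0,0,0,0,0,1, -0.003,0,0,0,0,0,1]'
```

```text
time_s: 7.05
ee_pos: [0.4797, 0.0649, 0.056]
eef_rot: [3.142, 0.0, 1.846]
force: [-0.1, 0.1, -0.3]
grip_width: 0.0815
grip_force: 0.0
```

```bash
python3 -m pendant '[0,0,-0.08,0,0,0,1, 0,0,-0.16,0,0,0,1, 0,0,-0.24,0,0,0,1, 0,0,-0.28,0,0,0,1, 0,0,-0.28,0,0,0,1]'
python3 - <<'E'
from h import *
for z in(.17,.051):
  X=P2W(Q,[[-.055,-.13,z]])[0];print(X,W(X,RD))
E
```

```text
time_s: 7.55
ee_pos: [0.4808, 0.065, 0.1988]
eef_rot: [3.137, 0.001, 1.846]
force: [0.3, -0.9, -0.2]
grip_width: 0.094
grip_force: 0.0
[ 0.50046772 -0.21145036  0.17      ] [-0.5427 -0.1127  0.0575  0.0031  0.0007  0.    ]
[ 0.50046772 -0.21145036  0.051     ] [-0.5425 -0.1139  0.2955  0.0031  0.0007  0.    ]
```

```bash
python3 -m pendant '[-0.09,-0.019,0,0.003,0,0,1, -0.18,-0.038,0,0.003,0,0,1, -0.27,-0.057,0,0.003,0,0,1, -0.36,-0.075,0.02,0.003,0,0,1, -0.45,-0.094,0.04,0.003,0,0,1, -0.5427,-0.1127,0.0575,0.003,0,0,1, -0.5427,-0.1127,0.0575,0.003,0,0,1, -0.5427,-0.1127,0.0575,0.003,0,0,1, -0.5427,-0.1127,0.0575,0.003,0,0,1]'
python3 - <<'E'
from h import *
from station import vision
import cv2
p=vision.camera("wrist");im=p["pixels"][...,::-1].copy()
for X in([-.055,-.13,.07],[-.055,-.168,.07],[-.055,-.09,.07]):
    u=proj(p,P2W(Q,[X]))[0];cv2.circle(im,tuple(int(x) for x in u),3,(0,0,255),1)
v=vision.camera("scene");a=v["pixels"][120:240,200:392,::-1]
cv2.imwrite("pics/w2.png",np.vstack([im[:, :],cv2.resize(a,(320,200))[:, [*range(320)]+[319]*320]]))
print(W(P2W(Q,[[-.055,-.13,.051]])[0],RD))
E
```

```text
time_s: 8.45
ee_pos: [0.4991, -0.2106, 0.1667]
eef_rot: [-3.136, -0.001, 1.847]
force: [-0.1, 0.5, 1.2]
grip_width: 0.0941
grip_force: 0.0
[-2.500e-03  2.600e-03  2.326e-01 -2.900e-03  1.000e-04  9.000e-04]
```

View pics/w2.png

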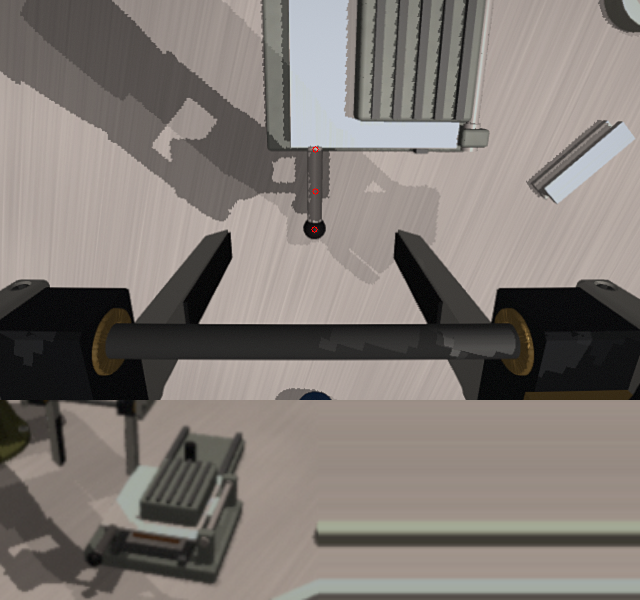

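The wrist view shows the rod at (315,190), with the predicted points lying on its axis and on the ball (315,229). In the inset the knob stands beside the platen. Descending and gripping.

```bash
python3 -m pendant '[-0.001,0.002,0.08,-0.003,0,0.001,0.3, -0.002,0.002,0.16,-0.003,0,0.001,0.1, -0.002,0.002,0.21,-0.003,0,0.001,0.0, -0.0025,0.0026,0.2326,-0.003,0,0.001,0, -0.0025,0.0026,0.2326,-0.003,0,0.001,-1, -0.0025,0.0026,0.2326,-0.003,0,0.001,-1, -0.0025,0.0026,0.2326,-0.003,0,0.001,-1, -0.0025,0.0026,0.2326,-0.003,0,0.001,-1, -0.0025,0.0026,0.2326,-0.003,0,0.001,-1, -0.0025,0.0026,0.2326,-0.003,0,0.001,-1, -0.0025,0.0026,0.2326,-0.003,0,0.001,-1, -0.0025,0.0026,0.2326,-0.003,0,0.001,-1]' 20
```

```text
time_s: 9.75
ee_pos: [0.5003, -0.2126, 0.051]
eef_rot: [3.142, 0.0, 1.844]
force: [-0.5, 0.5, 0.1]
grip_width: 0.0019
grip_force: 0.0
```

```bash
python3 -m pendant '[0,0,0,0,0,0,-1, 0,0,0,0,0,0,-1, 0,0,0,0,0,0,-1, 0,0,0,0,0,0,-1]' 20
python3 - <<'E'
from h import *
g=P2W(Q,[[-.055,-.13,.07]])[0]
for a in np.linspace(0,1.355,25)[1:]:
  X=P2W(Q,[[.085-.14*np.cos(a),-.13,.051+.14*np.sin(a)]])[0];print(round(a,3),W(X,RD).tolist())
E
```

```text
time_s: 10.15
ee_pos: [0.5002, -0.2126, 0.0509]
eef_rot: [-3.142, -0.0, 1.844]
force: [-0.8, -0.5, -0.1]
grip_width: 0.0005
grip_force: 0.0
0.056 [0.002, 0.0015, -0.016, -0.0, -0.0, -0.001]
0.113 [0.002, 0.0028, -0.0317, -0.0, -0.0, -0.001]
0.169 [0.002, 0.0051, -0.0474, -0.0, -0.0, -0.001]
0.226 [0.002, 0.0082, -0.0629, -0.0, -0.0, -0.001]
0.282 [0.002, 0.0121, -0.0781, -0.0, -0.0, -0.001]
0.339 [0.002, 0.017, -0.0932, -0.0, -0.0, -0.001]
0.395 [0.002, 0.0226, -0.108, -0.0, -0.0, -0.001]
0.452 [0.002, 0.0291, -0.1224, -0.0, -0.0, -0.001]
0.508 [0.0021, 0.0364, -0.1364, -0.0, -0.0, -0.001]
0.565 [0.0021, 0.0445, -0.15, -0.0, -0.0, -0.001]
0.621 [0.0021, 0.0533, -0.1631, -0.0, -0.0, -0.001]
0.678 [0.0021, 0.0629, -0.1757, -0.0, -0.0, -0.001]
0.734 [0.0021, 0.0731, -0.1877, -0.0, -0.0, -0.001]
0.79 [0.0021, 0.084, -0.1991, -0.0, -0.0, -0.001]
0.847 [0.0021, 0.0956, -0.2099, -0.0, -0.0, -0.001]
0.903 [0.0022, 0.1077, -0.2201, -0.0, -0.0, -0.001]
0.96 [0.0022, 0.1204, -0.2295, -0.0, -0.0, -0.001]
1.016 [0.0022, 0.1336, -0.2382, -0.0, -0.0, -0.001]
1.073 [0.0022, 0.1473, -0.2461, -0.0, -0.0, -0.001]
1.129 [0.0022, 0.1614, -0.2533, -0.0, -0.0, -0.001]
1.186 [0.0023, 0.1758, -0.2596, -0.0, -0.0, -0.001]
1.242 [0.0023, 0.1906, -0.2652, -0.0, -0.0, -0.001]
1.299 [0.0023, 0.2057, -0.2698, -0.0, -0.0, -0.001]
1.355 [0.0023, 0.2211, -0.2737, -0.0, -0.0, -0.001]
```

The fingers closed on nothing (0.5 mm), so the rod isn't between them. I'll look before doing anything else.

Run:
```python
from h import *
from station import vision
import cv2
p=vision.camera("wrist");im=p["pixels"][...,::-1].copy()
for X in([-.055,-.13,.07],[-.055,-.168,.07],[-.055,-.09,.07]):
    u=proj(p,P2W(Q,[X]))[0];print(u);cv2.circle(im,tuple(int(x) for x in u),3,(0,0,255),1)
v=vision.camera("scene");a=v["pixels"][120:240,220:360,::-1]
b=vision.camera("top")["pixels"][185:305,250:390,::-1]
im=cv2.resize(im,(480,300))
cv2.imwrite("pics/w3.png",np.hstack([np.vstack([im,np.zeros((260,480,3),np.uint8)]),np.vstack([cv2.resize(a,(320,280),interpolation=2),cv2.resize(b,(320,280),interpolation=2)])]))
```

```text
[314.65136892 237.08480277]
[314.6238916  292.30797898]
[314.68022203 172.39427996]
```

View pics/w3.png

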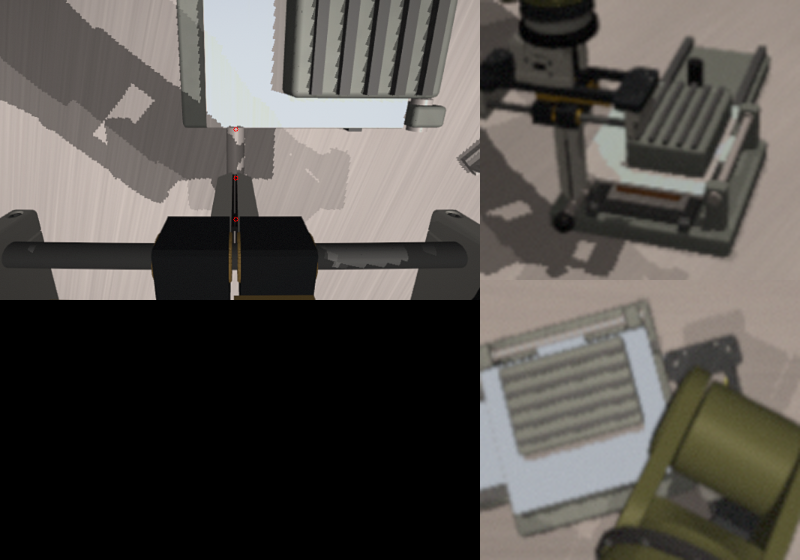

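Run:
```python
from h import *
from station import vision,status
import cv2
p=vision.camera("wrist");im=p["pixels"][...,::-1].copy()
o=status.get_obs();R0=Ro.from_euler('xyz',o["eef_rot"]).as_matrix();e=np.array(o["ee_pos"])
pt=lambda x,y,z:e+R0@np.array([x,y,z])
n={"tip":pt(0,0,0),"gr":pt(0,0,-.019),"tip+8":pt(.008,0,0),"gr+8":pt(.008,0,-.019),"rod":P2W(Q,[[-.055,-.13,.07]])[0]}
print("camloc",R0.T@(-np.array(p["R"]).T@p["t"]-e))
for k,X in n.items():print(k,proj(p,[X])[0].round(1))
v=vision.camera("scene")
for k,X in n.items():print(k,proj(v,[X])[0].round(1))
a=v["pixels"][165:235,230:310,::-1]
c=cv2.convertScaleAbs(im[150:330,240:400],alpha=1.7)
cv2.imwrite("pics/w4.png",np.hstack([cv2.resize(c,(440,495),interpolation=2),cv2.convertScaleAbs(cv2.resize(a,(360,315),interpolation=2),alpha=1.7)[list(range(315))+[314]*180]]))
```

```text
camloc [ 0.08010271 -0.00086232 -0.20889792]
tip [313.7 227.4]
gr [313.8 238.6]
tip+8 [313.7 215.9]
gr+8 [313.8 226.2]
rod [314.6 237.1]
tip [262.4 211.7]
gr [261.8 205.5]
tip+8 [263.5 209.8]
gr+8 [263.  203.6]
rod [262.1 205.3]
```

View pics/w4.png

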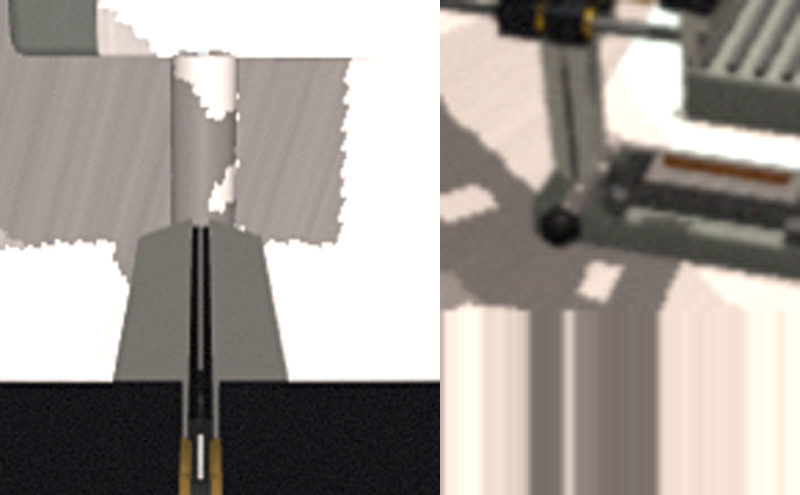

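Run:
```python
from h import *
from station import vision,status
p=vision.camera("wrist")
o=status.get_obs();R0=Ro.from_euler('xyz',o["eef_rot"]).as_matrix();e=np.array(o["ee_pos"])
print(np.array(p["K"])[0,0])
pr=lambda x,y,z:proj(p,[e+R0@np.array([x,y,z])])[0]
for x in(-.008,0,.008):
  for z in(0,-.01,-.02,-.03):print(x,z,pr(x,-.047,z).round(),pr(x,.047,z).round(),"closed12.5",pr(x,-.0125,z).round(),pr(x,.0125,z).round())
```

```text
336.3898484725359
-0.008 0 [244. 238.] [384. 238.] closed12.5 [295. 239.] [332. 239.]
-0.008 -0.01 [240. 245.] [387. 245.] closed12.5 [294. 245.] [333. 245.]
-0.008 -0.02 [237. 251.] [391. 251.] closed12.5 [293. 251.] [334. 251.]
-0.008 -0.03 [233. 259.] [394. 259.] closed12.5 [292. 259.] [335. 259.]
0 0 [243. 227.] [385. 227.] closed12.5 [295. 227.] [333. 227.]
0 -0.01 [240. 233.] [388. 233.] closed12.5 [294. 233.] [333. 233.]
0 -0.02 [236. 239.] [391. 239.] closed12.5 [293. 239.] [334. 239.]
0 -0.03 [233. 246.] [395. 246.] closed12.5 [292. 246.] [336. 246.]
0.008 0 [242. 216.] [385. 216.] closed12.5 [295. 216.] [333. 216.]
0.008 -0.01 [239. 221.] [389. 221.] closed12.5 [294. 221.] [334. 221.]
0.008 -0.02 [235. 227.] [392. 227.] closed12.5 [293. 227.] [335. 227.]
0.008 -0.03 [232. 233.] [396. 233.] closed12.5 [292. 233.] [336. 233.]
```

The w4 crop, together with the open-finger corners seen earlier at (231,232) and (395,232), matches a fingertip at tool x = 8 mm, z = -30 mm. The real fingers therefore end about 30 mm short of the reported TCP. They closed about 4 mm above the rod, touching nothing. I'll open, go down 30 mm more, close again, and use this offset for the rest of the job.

```bash
python3 -m pendant '[0,0,-0.01,0,0,0,0.2, 0,0,-0.01,0,0,0,0.2, 0,0,-0.01,0,0,0,0.2, 0,0,-0.01,0,0,0,0.2, 0.001,0,-0.01,0,0,0,0.2, 0.002,0,-0.01,0,0,0,0.2, 0.002,0,-0.01,0,0,0,0.2, 0.002,0,0.015,0,0,0,0.2, 0.002,0,0.035,0,0,0,0.2, 0.002,0,0.05,0,0,0,0.2, 0.002,0,0.06,0,0,0,0.2, 0.002,0,0.06,0,0,0,0.2]' 20;python3 -m pendant '[0,0,0,0,0,0,-1, 0,0,0,0,0,0,-1, 0,0,0,0,0,0,-1, 0,0,0,0,0,0,-1, 0,0,0,0,0,0,-1, 0,0,0,0,0,0,-1, 0,0,0,0,0,0,-1, 0,0,0,0,0,0,-1, 0,0,0,0,0,0,-1, 0,0,0,0,0,0,-1]' 25
```

```text
time_s: 11.65
ee_pos: [0.4996, -0.2114, 0.02]
eef_rot: [-3.141, -0.001, 1.844]
force: [-0.4, -0.4, 0.1]
grip_width: 0.0564
grip_force: 0.0
time_s: 12.65
ee_pos: [0.5006, -0.2115, 0.0211]
eef_rot: [3.14, 0.0, 1.844]
force: [5.4, 1.5, -1.5]
grip_width: 0.0131
grip_force: 25.0
```

```bash
python3 - <<'E'
from h import *
from station import vision,silhouettes
for n in("scene","top"):
    p=vision.camera(n);s=silhouettes("slide_knob",p)
    print(n,[(round(d["score"],2),d["extent"]) for d in s[:2]])
    for y in(.145,.155,.175):print(y,proj(p,P2W(Q,[[0,y,.095],[0,y,.035]])).round(1).tolist())
E
python3 -m pendant '[0,0.0004,-0.0158,0,0,0,-1, 0,0.0018,-0.0316,0,0,0,-1, 0,0.004,-0.0471,0,0,0,-1, 0,0.0071,-0.0627,0,0,0,-1, 0,0.0111,-0.0779,0,0,0,-1, 0,0.0111,-0.0779,0,0,0,-1]' 25
```

```text
scene [(0.55, [276.7, 144.7, 315.6, 211.3])]
0.145 [[313.6, 145.4], [313.8, 163.3]]
0.155 [[314.5, 143.7], [314.6, 161.6]]
0.175 [[316.3, 140.5], [316.4, 158.3]]
top [(0.93, [223.1, 236.7, 260.3, 280.7])]
0.145 [[232.8, 260.1], [238.5, 258.9]]
0.155 [[228.6, 261.2], [234.6, 260.0]]
0.175 [[220.4, 263.4], [226.9, 262.1]]
time_s: 13.45
ee_pos: [0.5056, -0.21, 0.0603]
eef_rot: [3.141, 0.0, 1.845]
force: [5.0, -0.7, -5.8]
grip_width: 0.0129
grip_force: 25.0
```

```bash
python3 -m pendant '[0,0.0048,-0.0152,0,0,0,-1, 0,0.0102,-0.0298,0,0,0,-1, 0,0.017,-0.0444,0,0,0,-1, 0,0.0243,-0.0583,0,0,0,-1, 0,0.0325,-0.072,0,0,0,-1, 0,0.0412,-0.085,0,0,0,-1, 0,0.0507,-0.0977,0,0,0,-1, 0,0.0609,-0.1097,0,0,0,-1, 0,0.0718,-0.121,0,0,0,-1, 0,0.0835,-0.1319,0,0,0,-1, 0,0.0835,-0.1319,0,0,0,-1]' 25
python3 - <<'E'
from h import *
from station import status
o=status.get_obs();X=np.array(o["ee_pos"])+[0,0,.049]
d=X-np.r_[P2W(Q,[[.085,-.13,0]])[0,:2],.07];c,s=np.cos(Q[2]),np.sin(Q[2])
px,py=c*d[0]+s*d[1],-s*d[0]+c*d[1];print("angle",np.arctan2(d[2],-px),"r",np.hypot(px,d[2]),"dy",py)
a0=.847
for a in np.linspace(a0,1.355,12)[1:]:print((.28*np.array([np.cos(a0)-np.cos(a),np.sin(a0)-np.sin(a)])).round(4))
E
```

```text
time_s: 14.55
ee_pos: [0.5444, -0.1996, 0.1284]
eef_rot: [-3.139, 0.001, 1.844]
force: [-22.3, -2.8, 19.7]
grip_width: 0.0133
grip_force: 25.0
angle 0.8493774880409506 r 0.14309306210588515 dy -0.0004815861697533008
[ 0.0099 -0.0083]
[ 0.0201 -0.0162]
[ 0.0308 -0.0236]
[ 0.0417 -0.0305]
[ 0.0529 -0.0369]
[ 0.0645 -0.0427]
[ 0.0763 -0.048 ]
[ 0.0883 -0.0528]
[ 0.1005 -0.057 ]
[ 0.1129 -0.0606]
[ 0.1255 -0.0637]
```

Radial load of about 30 N: the arc is a little too tight. I'll shift outward 3 mm and look at the force.

```bash
python3 -m pendant '[0,-0.002,-0.0023,0,0,0,-1, 0,-0.004,-0.0045,0,0,0,-1, 0,-0.004,-0.0045,0,0,0,-1]' 25
```

```text
time_s: 14.85
ee_pos: [0.5437, -0.1996, 0.1281]
eef_rot: [3.142, 0.0, 1.844]
force: [1.9, -3.9, -4.8]
grip_width: 0.0132
grip_force: 25.0
```

```bash
python3 -m pendant '[0,0.0099,-0.0083,0,0,0,-1, 0,0.0201,-0.0162,0,0,0,-1, 0,0.0308,-0.0236,0,0,0,-1, 0,0.0417,-0.0305,0,0,0,-1, 0,0.0529,-0.0369,0,0,0,-1, 0,0.0529,-0.0369,0,0,0,-1]' 25
```

```text
time_s: 15.45
ee_pos: [0.5695, -0.1926, 0.148]
eef_rot: [3.141, 0.001, 1.844]
force: [-6.5, -4.4, 8.1]
grip_width: 0.0134
grip_force: 25.0
```

```bash
python3 -m pendant '[0,0.0106,-0.0078,0,0,0,-1, 0,0.0224,-0.0131,0,0,0,-1, 0,0.0344,-0.018,0,0,0,-1, 0,0.0466,-0.0225,0,0,0,-1, 0,0.059,-0.026,0,0,0,-1, 0,0.059,-0.026,0,0,0,-1, 0,0.059,-0.026,0,0,0,-1]' 25
cat > ang.py <<'E'
from h import *
from station import status,vision
import cv2
o=status.get_obs();X=np.array(o["ee_pos"])+[0,0,.049]
d=X-np.r_[P2W(Q,[[.085,-.13,0]])[0,:2],.07];c,s=np.cos(Q[2]),np.sin(Q[2])
px,py=c*d[0]+s*d[1],-s*d[0]+c*d[1];print("angle",np.arctan2(d[2],-px),"r",np.hypot(px,d[2]),"dy",py)
E
python3 ang.py
```

```text
time_s: 16.15
ee_pos: [0.5979, -0.1844, 0.1601]
eef_rot: [3.141, 0.001, 1.845]
force: [-0.0, -4.4, 4.8]
grip_width: 0.0132
grip_force: 25.0
angle 1.2984473357115383 r 0.14439732340659342 dy -0.0003992056157583329
```

```bash
python3 -m pendant '[0,0.006,-0.0018,0,0,0,-1, 0,0.012,-0.0033,0,0,0,-1, 0,0.0172,-0.0044,0,0,0,-1, 0,0.0172,-0.0044,0,0,0,-1, 0,0.0172,-0.0044,0,0,0,-1, 0,0.0172,-0.0044,0,0,0,-1]' 25
cat >> ang.py <<'E'
p=vision.camera("scene");im=p["pixels"][...,::-1].copy()
big=cv2.convertScaleAbs(cv2.resize(im[100:240,230:370],(560,560),interpolation=2),alpha=1.5)
for a,col in((1.355,(0,0,255)),(1.275,(0,255,0)),(1.435,(255,0,0))):
    h=lambda r,n,y:[.085-r*np.cos(a)+n*np.sin(a),y,.07+r*np.sin(a)+n*np.cos(a)]
    u=((proj(p,P2W(Q,[h(.013,0,-.09),h(.163,0,-.09),h(.163,0,.09),h(.14,0,-.168)]))-[230,100])*4).astype(int)
    cv2.polylines(big,[u[:3]],False,col,1);cv2.circle(big,tuple(int(v) for v in u[3]),4,col,1)
cv2.imwrite("pics/fin.png",big)
E
python3 ang.py
```

```text
time_s: 16.75
ee_pos: [0.606, -0.1821, 0.1619]
eef_rot: [3.141, 0.001, 1.844]
force: [-0.5, -5.0, 3.7]
grip_width: 0.0133
grip_force: 25.0
angle 1.358023346336395 r 0.144151233341021 dy -0.000390122625279838
```

View pics/fin.png

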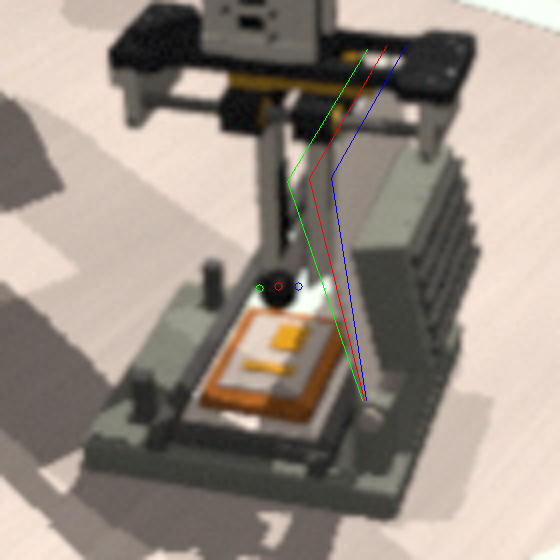

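The final view shows the ball at (278,289), on the 1.355 rad prediction at (278,287) and clear of both band limits. The die is exposed underneath. I'll hold briefly and hand in.

```bash
python3 -m pendant '[0,0,0,0,0,0,-1, 0,0,0,0,0,0,-1, 0,0,0,0,0,0,-1, 0,0,0,0,0,0,-1, 0,0,0,0,0,0,-1]' 25; python3 -c "
from station import order;print(order.hand_in())"
```

```text
time_s: 17.3
ee_pos: [0.606, -0.1821, 0.1619]
eef_rot: [3.141, 0.0, 1.844]
force: [-0.2, -4.6, 3.3]
grip_width: 0.0132
grip_force: 25.0
the job is handed in; nothing more can be done
None
```

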